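# Set the rail-length stop from one side and lock it

## Robot

A 6-joint arm with a two-finger parallel gripper is mounted at the origin on a cart in front of the work surface, level with it; the furniture and walls round the work are solid. World frame = base frame: x ahead of the robot, y to its left, z up, the work surface at z = 0. Lengths are in m, angles in degrees, forces in N, time in s.
With the tool pointing down it reaches from about 0.35 to 0.775 m from the base axis. Payload 7.3 kg.
Tool frame: the origin (TCP) lies on the front face of the gripper's body, between the roots of the fingers; the fingertips stand 66 mm ahead of it and the grasp point (between the pads) lies 47 mm ahead of it; z points along the fingers, y is the line along which they close (so a half turn about z gives the same grasp; the last joint's range is limited). The gripper opens to 92 mm and grips with 3 to 60 N. Pads are 19 mm wide; open, the fingers measure 130 mm over their backs; the gripper's body (75 mm by 190 mm) begins 47 mm behind the grasp point.
Start: joints at [-75.057, 19.595, 87.324, -0, 73.075, -8.365], TCP at [0.208, -0.482, 0.292] pointing down, gripper open.
Joint ranges: [-145.02, 145.02], [-44.19, 115.74], [2.07, 154.8], [-57.11, 237.11], [16.16, 152.29], [-177.93, 177.93]. Speed limits (degrees/s): [147.25, 147.25, 180, 180, 180, 180].

## Interface

Orientations are given as a 3x3 rotation matrix whose columns are the frame's x, y, z axes.
In Python, from plant import r gives the robot as it stands.
- The arm moves only by the tool step_arm, never from a script. Its argument "motion" is a list of rows, each a list of 3 entries, a list of its own where there are three numbers: the turn, a rotation vector about the tool's x, y, z in degrees, then the shift along the tool's x, y, z in mm, then the opening, from 0 (shut) to 1 (fully open). A call has 1 to 5 rows; each row shifts and turns the commanded pose from where the row before left it, along the tool's axes as they then stand; what a row does not reach is not made up. A row lasts 1/12 s, in which the tool goes at most 41.7 mm and 7.16 degrees, less where a joint would pass 70% of its speed; a pose out of reach is approached as far as the arm can. A call is refused whole if a number of a shift passes 41.7 or a number of a turn 7.16, either way. A call with a gripper value outside its range is refused whole. The fingers move at their own pace and stop on an object; "grip_force" is the grip in N (left out, the last holds). Time passes only in rows, so rows that do not move let the fingers close. It gives the time, the measured TCP pose, the force and the opening at its end, in the units of the state.
- r.sense(): the state, without advancing time (a new reading comes with each control period).
- r.snapshot(name): name is "scene" or "side" or "wrist"; returns (picture, depth): 480x640x3 uint8, red, green, blue; 480x640 float32, m along the optical axis (not along the pixel's ray), 0 where there is no reading.
- r.camera_info(name): a dict with "fx", "fy", "cx", "cy" (pixels), "R" (3x3) and "t" (3): a world point X has camera coordinates R X + t; the wrist camera has in their place "mount" (4x4, takes a point from camera to tool coordinates, whose origin is the TCP and whose axes are the flange's). Camera axes: x right, y down, z forward; pixel columns grow to the right and rows downward; lengths in m; the calibration is good to about 2 mm. A picture is of the moment at which its call begins: read the wrist's pose just before it. camera_info takes no time and is no camera call.
- r.close_job(): hands the job in, once; it reports no verdict.
The state is a dict: "time": time; "qpos": joint angles; "joint_vel": joint speeds; "joint_efforts": joint torques, N m; "ee_pos": TCP position; "tcp_rot": TCP orientation; "wrist_force": force on the tool from outside, world axes, zero at the start; "moment": the same for the moment, N m; "width": opening from 0.0 (shut) to 1.0 (fully open).
Only numpy, scipy, OpenCV 4.12 (cv2) and the standard library are available. Lean on these libraries where they do the work, as an engineer would, in place of code of your own. Each camera call takes 0.05 s, during which the arm holds its last target. There are 200 camera calls.

## Task

Set the length stop of the green rail jig to the red marker using its handwheel: first run the blue carriage past the marker towards the console, clearly beyond it, then crank back so that it comes up to the marker from the console side, which takes the screw's play out, and halt with its yellow pointer in line with the red marker's tip. Then let go of the crank and throw the orange lock lever all the way over, away from you. Do not push the carriage by hand, and leave the loose parts on the bench where they are.

Things in the scene. Friction and masses are not known exactly. Their poses are not given: they have to be found in the camera images.
- jig: fixed green jig; x away from the operator, y left along the screw, z up, origin on the bench under the handwheel. Right: console 125 mm wide with a panel sloping 28 deg up away from the operator. The wheel's axis passes through (0,0,0.085) along (-0.469,0,0.883), 28 deg from vertical, leaning toward the operator. Left: bed with screw, y 0.06 to 0.325, up to 66 mm high without the lever
- shield_top (a point): middle of the top edge of a clear shield, 120 mm wide, 8 mm thick, that rises 133 mm from the panel's upper edge, parallel to the wheel's axis and 92 mm from it on the far side. It hangs over the wheel, so the crank is worked with the tool tilted, along the wheel's axis
- wheel_hub (a point): point on the handwheel's axis level with the middle of the crank peg; stays put when the wheel turns. Axes: z along the wheel's axis, up. The wheel is a black disc 92 mm across, its face 19 mm below this point; hub 22 mm across, 4 mm high on the face
- crank_peg (a point): middle of the red peg, 12 to 15 mm thick, 34 mm long, parallel to the wheel's axis and 34 mm off it, 2 mm clear of the wheel's face; starts anywhere on the circle. It spins freely, so one unturning grasp can carry it round; 3 to 5 N along the circle. A turn moves the nut 24 mm: clockwise (seen from above the wheel) left, away from the console; counter-clockwise right
- nut_centre (a point): centre of the brass nut, 20 mm long along y, in the blue carriage's open window. It has 3 mm of free play each way between the carriage's jaws: the carriage stands still while the nut crosses the 6 mm, and stays where it is left. Nut 3 mm left (+y of the jig) of the carriage's centre: it is pushing the carriage away from the console
- carriage_centre (a point): centre of the blue carriage (44 mm long along the jig's y, 66 mm wide, top about 59 mm above the bench), level with the nut
- pointer (a point): tip of the yellow pointer on the carriage's near side, over the white scale bar, 56 mm above the bench. The carriage always starts 11 to 45 mm left of the marker
- mark (a point): tip of the red marker that is clipped to the scale bar's near side, facing the pointer 2 mm nearer the operator and 10 mm lower. It does not move. The stop is set when the pointer has the same y in the jig's frame
- lock (a joint): angle of the lock lever in rad about an axis parallel to the jig's y: 0 leaning toward the operator (free), 1.0 leaning away from the operator, at its end stop (locked); starts 0 to 0.15 and stays where it is left. It takes about 1 N at the ball
- lock_tip (a point): centre of the orange ball, 26 mm across, at the end of the lever, whose arm is 10 mm thick and 80 mm long from pivot to ball. The pivot is at (0.040, 0.292, 0.044) in the jig's frame; the ball swings from 38 mm on the operator's side of it over to 38 mm beyond it, 70 to 80 mm above it
- tape_black: roll of black tape 68 mm across, 19 mm high, lying in front of the bed; bystander
- terminals_1: row of grey, blue and green terminals 48x43x37 mm, right of the console; bystander
- relay_0: plug-in relay 35x28x55 mm with clear cover; bystander
- breaker_2: white two-pole breaker 87x35x79 mm; bystander
- contactor_1: contactor 80x45x83 mm, dark with white top; bystander
- driver_stub: orange stubby screwdriver 139 mm long; bystander

How it is judged:
By the outcome, as a careful person would: the job done as asked, in the order asked, and still so for the second after the job is handed in, with the robot touching nothing.
It also fails if it takes over 67 s, if anything falls off the work surface, if the arm or the gripper's body presses on something with over 40 N, if the wrist force passes 120 N, or if a joint passes its speed limit or range.

## Working session

There is one attempt and no reset: what is moved stays moved. The work goes in short steps, Python scripts to look and compute and a tool call to move; the robot and the scene stay as the last step left them, time stands still between calls to the robot, and variables do not carry over. Pictures are saved under pics/ and viewed, on a budget of 10 in all, crops included, one or two more only if the job needs it, and the job is handed in when it is done.

Besides the shell and the picture viewer there is one more tool, called after "Request:" as a command line: name --argument value ..., lists and objects as JSON in quotes. step_arm: Moves the arm, as the interface text tells. Its arguments: {"type":"object","properties":{"motion":{"type":"array"},"grip_force":{"type":"number"}},"required":["motion"]}

```bash
ls; mkdir -p pics; python3 - <<'E'
from plant import r
import cv2,numpy as np
for n in("scene","side"):
    p,d=r.snapshot(n); cv2.imwrite(f"pics/{n}0.png",p[:,:,::-1]); np.savez(f"pics/{n}0.npz",p=p,d=d)
    print(n,r.camera_info(n))
print(r.camera_info("wrist")); print(r.sense())
E
```

```text
pics
scene {'fx': 535.7430466236401, 'fy': 535.7430466236401, 'cx': 313.5345015030008, 'cy': 236.78708184035034, 'R': array([[-0.78536879, -0.61852114, -0.02504926],
       [-0.27266265,  0.38197577, -0.88303431],
       [ 0.5557436 , -0.68667759, -0.46863946]]), 't': array([0.45751188, 0.27080085, 0.98373468])}
side {'fx': 616.3396141642769, 'fy': 616.3396141642769, 'cx': 315.2369770849425, 'cy': 232.60455576282038, 'R': array([[ 0.99574295, -0.0883166 , -0.02638464],
       [-0.06103954, -0.41732346, -0.90670574],
       [ 0.06906624,  0.90445636, -0.4209377 ]]), 't': array([-0.49876791,  0.21278293,  1.47104961])}
{'fx': 432.6257708558199, 'fy': 432.6257708558199, 'cx': 322.1358379219117, 'cy': 234.96038187605356, 'mount': array([[-3.29173940e-04, -9.62821170e-01, -2.70139384e-01,
         7.24600478e-02],
       [ 9.99999807e-01, -4.59338641e-04,  4.18624967e-04,
        -9.39509574e-05],
       [-5.27146438e-04, -2.70139194e-01,  9.62821135e-01,
        -9.35322026e-02],
       [ 0.00000000e+00,  0.00000000e+00,  0.00000000e+00,
         1.00000000e+00]])}
{'time': 0.1, 'qpos': array([-7.50576051e+01,  1.96314494e+01,  8.73696992e+01, -1.64908068e-03,
        7.30747215e+01, -8.36607537e+00]), 'joint_vel': array([ 0.05366622, -0.04505744, -0.11347612,  0.03639271,  0.00070281,
        0.11502582]), 'joint_efforts': array([ 1.39638294e-03, -4.32001805e+01, -2.44695801e+01,  7.18713831e-02,
        5.25778206e-02, -3.83973736e-05]), 'ee_pos': array([ 0.20767094, -0.48189526,  0.29163595]), 'tcp_rot': array([[ 9.18384604e-01,  3.95688746e-01, -3.68041735e-04],
       [ 3.95688883e-01, -9.18383737e-01,  1.27230651e-03],
       [ 1.65433823e-04, -1.31409673e-03, -9.99999123e-01]]), 'wrist_force': array([0.22593363, 0.25824902, 0.02321596]), 'moment': array([ 0.01727165, -0.02025326,  0.01759829]), 'width': 0.9968849412304553}
```

View pics/scene0.png

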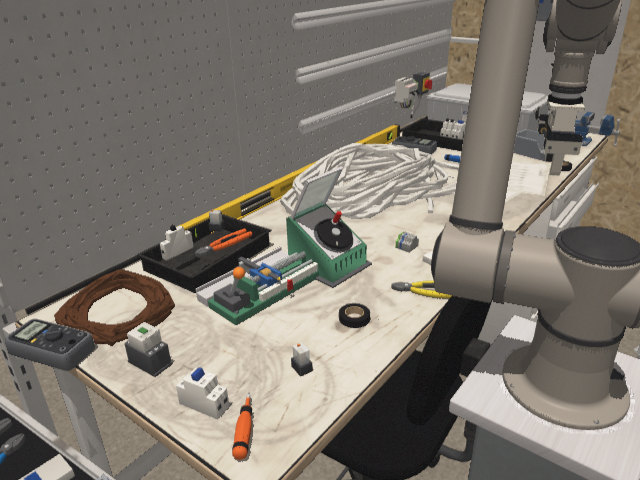

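View pics/side0.png

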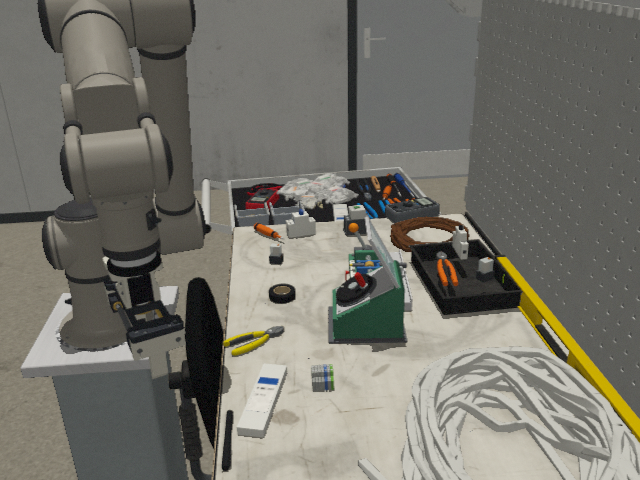

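The scene view shows the green jig at about (290,265), with the orange ball at (239,272), the red peg at (337,216) and the red marker at (290,285). The side view shows the console at (370,310). Next I'll get the points by colour and depth.

```bash
cat > h.py <<'E'
import numpy as np,cv2
from plant import r
def world(n,d,mask,T=None):
    c=r.camera_info(n); v,u=np.nonzero(mask&(d>0)); z=d[v,u]
    C=np.stack([(u-c['cx'])/c['fx']*z,(v-c['cy'])/c['fy']*z,z],1)
    if n=="wrist":
        P=C@c['mount'][:3,:3].T+c['mount'][:3,3]; return P@T[0].T+T[1],u,v
    return (C-c['t'])@c['R'],u,v
def hsv(p): 
    x=cv2.cvtColor(p,cv2.COLOR_RGB2HSV).astype(int); return x[...,0],x[...,1],x[...,2]
E
python3 - <<'E'
from h import *
G=[]
for n in("scene","side"):
    f=np.load(f"pics/{n}0.npz");p,d=f['p'],f['d'];H,S,V=hsv(p)
    P,u,v=world(n,d,(H>60)&(H<90)&(S>100)&(V>40)); 
    k=(P[:,2]>0.01)&(P[:,2]<.2)&(P[:,0]>.3); P=P[k]
    k=np.linalg.norm(P[:,:2]-np.median(P[:,:2],0),axis=1)<.3;P=P[k];G.append(P)
    print(n,len(P),P.min(0),P.max(0), cv2.minAreaRect(P[:,:2].astype(np.float32)))
    for nm,m in dict(orange=(H>8)&(H<16)&(S>180)&(V>150),red=((H<5)|(H>174))&(S>170)&(V>110),blue=(H>100)&(H<115)&(S>150),yellow=(H>22)&(H<32)&(S>180)&(V>140)).items():
        l=cv2.connectedComponentsWithStats(m.astype(np.uint8))
        for i in range(1,l[0]):
            if l[2][i,4]<6: continue
            Q,_,_=world(n,d,l[1]==i)
            if len(Q): 
                q=np.median(Q,0)
                if .3<q[0]<.85 and abs(q[1])<.5 and q[2]<.3: print(nm,l[2][i,4],l[3][i].round(1),q.round(4))
G=np.vstack(G);print(cv2.minAreaRect(G[:,:2].astype(np.float32)))
E
```

```text
scene 73 [ 0.52671419 -0.14357199  0.01167186] [0.69249191 0.23201773 0.11834763] ((0.6170856356620789, 0.04002358019351959), (0.38199299573898315, 0.15018455684185028), 84.75450134277344)
orange 217 [230.6 238.8] [0.8217 0.0365 0.0621]
orange 84 [238.1 271.6] [0.6173 0.2081 0.123 ]
orange 19 [247.2 401.4] [0.4221 0.3912 0.0184]
orange 354 [242.7 427.1] [0.3821 0.4419 0.0253]
orange 110 [238.9 451. ] [0.355  0.4782 0.0223]
red 25 [336.9 214.6] [ 0.5866 -0.1038  0.1432]
red 14 [289.3 281.7] [0.5855 0.0848 0.0471]
blue 116 [264.5 272.1] [0.6452 0.1092 0.0591]
blue 68 [197.  373.8] [0.4921 0.4361 0.0764]
yellow 25 [417.4 283.7] [ 0.3697 -0.1268  0.0113]
yellow 143 [427.8 292.3] [ 0.3326 -0.1083  0.0114]
side 2495 [ 0.5285669  -0.16748723  0.01002068] [0.68881034 0.14461831 0.13798604] ((0.6213673949241638, -0.008121520280838013), (0.30869895219802856, 0.15285523235797882), 83.40641021728516)
orange 10 [355.2 225.8] [0.6296 0.1949 0.1223]
orange 70 [264.1 228. ] [0.383  0.4377 0.0235]
orange 8 [276.2 234.4] [0.4183 0.3971 0.0179]
orange 104 [441.5 271. ] [0.8182 0.0267 0.0621]
orange 102 [451.8 271. ] [0.8452 0.0205 0.0614]
red 39 [359.7 276.8] [ 0.5926 -0.1136  0.1436]
blue 13 [300.5 212.6] [0.4952 0.4237 0.071 ]
blue 19 [361.3 260.9] [0.6333 0.1153 0.0583]
blue 115 [367.9 266.8] [0.6386 0.0802 0.0559]
blue 88 [267.8 380.5] [ 0.3811 -0.2913  0.019 ]
yellow 86 [244.  335.3] [ 0.3292 -0.1146  0.0134]
yellow 165 [249.7 344.6] [ 0.343  -0.1577  0.0127]
((0.6179192662239075, 0.033670008182525635), (0.3949512243270874, 0.15649926662445068), 85.4107666015625)
```

```bash
cat >> h.py <<'E'
from scipy.spatial.transform import Rotation as Ro
def Rtool(yaw):  # tool along the wheel axis, x toward operator
    a=np.deg2rad(28);J=Ro.from_euler('z',yaw,degrees=True).as_matrix()
    return J@np.array([[-np.cos(a),0,np.sin(a)],[0,1,0],[-np.sin(a),0,-np.cos(a)]])
def plan(pts,p0=None,R0=None,dt=1):
    """pts: list of (pos,R,n). rows of (turn,shift), rounded with error feedback"""
    s=r.sense(); p=np.array(s['ee_pos'] if p0 is None else p0); R=np.array(s['tcp_rot'] if R0 is None else R0)
    out=[]
    for q,Q,n in pts:
        for k in range(n,0,-1):
            w=Ro.from_matrix(R.T@Q).as_rotvec(degrees=True)/k; sh=R.T@((q-p)/k)*1e3
            w=np.round(w,1); sh=np.round(sh,dt); out.append([w.tolist(),sh.tolist()])
            p=p+R@sh/1e3; R=R@Ro.from_rotvec(w,degrees=True).as_matrix()
    for i,o in enumerate(out): print(o, "" if (i+1)%5 else "\n")
    return p,R
E
python3 - <<'E'
from h import *
plan([(np.array([.50,.03,.26]),Rtool(-5.5),23)],dt=0)
E
```

```text
[[-1.6, -0.4, -6.4], [20.0, -15.0, 1.0]] 
[[-1.6, -0.4, -6.4], [22.0, -13.0, 1.0]] 
[[-1.6, -0.4, -6.4], [23.0, -11.0, 0.0]] 
[[-1.6, -0.4, -6.4], [24.0, -8.0, -0.0]] 
[[-1.6, -0.4, -6.4], [25.0, -5.0, -0.0]] 

[[-1.6, -0.4, -6.4], [26.0, -2.0, -1.0]] 
[[-1.6, -0.4, -6.4], [26.0, 1.0, -1.0]] 
[[-1.6, -0.4, -6.4], [25.0, 4.0, -1.0]] 
[[-1.6, -0.4, -6.4], [25.0, 6.0, -1.0]] 
[[-1.6, -0.4, -6.4], [24.0, 9.0, -1.0]] 

[[-1.6, -0.4, -6.4], [23.0, 12.0, -1.0]] 
[[-1.6, -0.4, -6.4], [21.0, 14.0, -1.0]] 
[[-1.6, -0.4, -6.4], [20.0, 17.0, -0.0]] 
[[-1.6, -0.4, -6.4], [18.0, 19.0, 0.0]] 
[[-1.6, -0.4, -6.4], [15.0, 20.0, 0.0]] 

[[-1.6, -0.4, -6.4], [13.0, 22.0, 1.0]] 
[[-1.6, -0.4, -6.4], [11.0, 23.0, 2.0]] 
[[-1.6, -0.4, -6.4], [8.0, 24.0, 2.0]] 
[[-1.6, -0.4, -6.4], [5.0, 25.0, 3.0]] 
[[-1.5, -0.4, -6.4], [2.0, 26.0, 3.0]] 

[[-1.6, -0.4, -6.4], [-0.0, 26.0, 4.0]] 
[[-1.5, -0.4, -6.5], [-3.0, 25.0, 5.0]] 
[[-1.6, -0.5, -6.4], [-7.0, 24.0, 6.0]]
```

Request:
step_arm --motion '[[[-1.6, -0.4, -6.4], [20, -15, 1], 1], [[-1.6, -0.4, -6.4], [22, -13, 1], 1], [[-1.6, -0.4, -6.4], [23, -11, 0], 1], [[-1.6, -0.4, -6.4], [24, -8, 0], 1], [[-1.6, -0.4, -6.4], [25, -5, 0], 1]]'

```text
time: 0.52
ee_pos: [0.2703, -0.3705, 0.285]
tcp_rot: [[0.566, 0.822, 0.061], [0.821, -0.556, -0.129], [-0.072, 0.123, -0.99]]
wrist_force: [-0.1, 0.6, 0.6]
width: 1.002
```

Request:
step_arm --motion '[[[-1.6, -0.4, -6.4], [26, -2, -1], 1], [[-1.6, -0.4, -6.4], [26, 1, -1], 1], [[-1.6, -0.4, -6.4], [25, 4, -1], 1], [[-1.6, -0.4, -6.4], [25, 6, -1], 1], [[-1.6, -0.4, -6.4], [24, 9, -1], 1]]'

```text
time: 0.93
ee_pos: [0.3345, -0.259, 0.2785]
tcp_rot: [[0.052, 0.982, 0.18], [0.979, -0.015, -0.202], [-0.196, 0.186, -0.963]]
wrist_force: [1.7, -0.2, -0.1]
width: 1.0
```

Request:
step_arm --motion '[[[-1.6, -0.4, -6.4], [23, 12, -1], 1], [[-1.6, -0.4, -6.4], [21, 14, -1], 1], [[-1.6, -0.4, -6.4], [20, 17, 0], 1], [[-1.6, -0.4, -6.4], [18, 19, 0], 1], [[-1.6, -0.4, -6.4], [15, 20, 0], 1]]'

```text
time: 1.35
ee_pos: [0.3982, -0.1473, 0.2719]
tcp_rot: [[-0.46, 0.83, 0.317], [0.824, 0.532, -0.197], [-0.332, 0.17, -0.928]]
wrist_force: [-0.1, -0.0, 1.1]
width: 1.001
```

Request:
step_arm --motion '[[[-1.6, -0.4, -6.4], [13, 22, 1], 1], [[-1.6, -0.4, -6.4], [11, 23, 2], 1], [[-1.6, -0.4, -6.4], [8, 24, 2], 1], [[-1.6, -0.4, -6.4], [5, 25, 3], 1], [[-1.5, -0.4, -6.4], [2, 26, 3], 1]]'

```text
time: 1.77
ee_pos: [0.4616, -0.0361, 0.2643]
tcp_rot: [[-0.804, 0.414, 0.428], [0.405, 0.907, -0.118], [-0.437, 0.078, -0.896]]
wrist_force: [-1.1, 0.4, 0.9]
width: 0.999
```

Request:
step_arm --motion '[[[-1.6, -0.4, -6.4], [0, 26, 4], 1], [[-1.5, -0.4, -6.5], [-3, 25, 5], 1], [[-1.6, -0.5, -6.4], [-7, 24, 6], 1], [[0, 0, 0], [0, 0, 0], 1], [[0, 0, 0], [0, 0, 0], 1]]'

```text
time: 2.18
ee_pos: [0.5004, 0.0302, 0.2594]
tcp_rot: [[-0.879, 0.095, 0.467], [0.084, 0.995, -0.045], [-0.469, -0.0, -0.883]]
wrist_force: [0.1, 0.6, 0.5]
width: 0.998
```

```bash
python3 - <<'E'
from h import *
s=r.sense();p,d=r.snapshot("wrist");cv2.imwrite("pics/w1.png",p[:,:,::-1]);np.savez("pics/w1.npz",p=p,d=d,R=s['tcp_rot'],t=s['ee_pos'])
print(s['time'],s['ee_pos'],s['tcp_rot'],s['qpos'],Rtool(-5.5))
E
```

```text
2.1833 [0.50040148 0.03024739 0.2594176 ] [[-8.79137693e-01  9.53254376e-02  4.66936803e-01]
 [ 8.39989063e-02  9.95446081e-01 -4.50697578e-02]
 [-4.69106706e-01 -4.00342060e-04 -8.83141403e-01]] [ -5.24203577   9.04340803 112.90529883  -0.25386326  30.07546539
 -89.58970481] [[-0.87888268  0.09584575  0.46731021]
 [ 0.08462678  0.9953962  -0.04499686]
 [-0.46947156  0.         -0.88294759]]
```

View pics/w1.png

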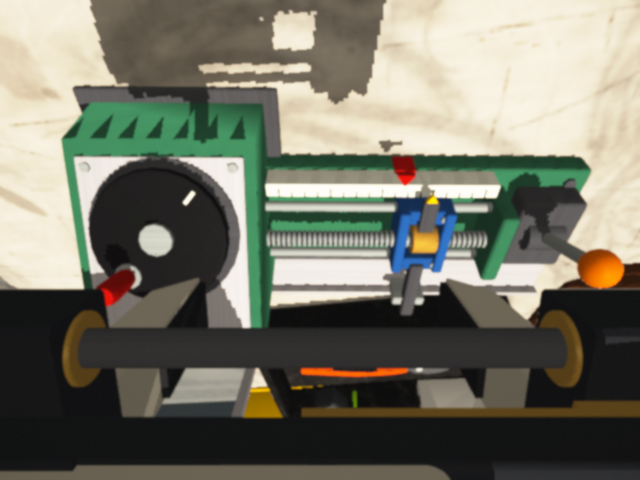

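The wrist view shows hub (155,240), peg (118,284), marker tip (406,184), pointer tip (432,198), nut (424,240) and ball (600,268). The pointer is left of the marker. Next, metric positions.

```bash
cat >> h.py <<'E'
def ray(u,v,T):
    c=r.camera_info("wrist");M=c['mount']
    dr=T[0]@M[:3,:3]@np.array([(u-c['cx'])/c['fx'],(v-c['cy'])/c['fy'],1]); o=T[0]@M[:3,3]+T[1]; return o,dr
def atz(u,v,z,T): 
    o,dr=ray(u,v,T); return o+dr*(z-o[2])/dr[2]
def redyel(p,roi):
    H,S,V=hsv(p);x0,x1,y0,y1=roi
    return [(m[y0:y1,x0:x1]) for m in (((H<6)|(H>172))&(S>150)&(V>90),(H>22)&(H<33)&(S>150)&(V>120),(H>100)&(H<118)&(S>140))]
E
python3 - <<'E'
from h import *
f=np.load("pics/w1.npz");p,d=f['p'],f['d'];T=(f['R'],f['t']);H,S,V=hsv(p)
m=np.zeros(d.shape,bool);m[170:262,95:225]=1
disc=m&(V<60);P,u,v=world("wrist",d,disc,T)
k=np.abs(P[:,2]-np.median(P[:,2]))<.05;P=P[k];c=P.mean(0);n=np.linalg.svd(P-c)[2][2];n*=np.sign(n[2]);print("disc normal",n,"yaw",np.degrees(np.arctan2(-n[1],-n[0])),"off28",np.degrees(np.arccos(n[2])))
# wheel ellipse
cn=max(cv2.findContours(((V<70)&(np.indices(d.shape)[0]<290)&(np.indices(d.shape)[1]<240)).astype(np.uint8),0,1)[0],key=cv2.contourArea)
print("ell",cv2.fitEllipse(cn))
hub=np.zeros(d.shape,bool);hub[215:262,130:180]=1;hub&=V>120
Q,u,v=world("wrist",d,hub,T);print("hub px",u.mean(),v.mean(),len(u),np.median(Q,0),"plane dist",(Q-c).dot(n).mean())
ph=np.median(Q,0)
red=((H<6)|(H>172))&(S>150)&(V>90)
a=red.copy();a[:,200:]=0;Q,u,v=world("wrist",d,a,T);print("peg",u.mean(),v.mean(),len(u),u.min(),u.max(),v.min(),v.max(),Q.mean(0),Q.min(0),Q.max(0))
# screw line direction: bar white + blue etc: scale bar edges
w=np.zeros(d.shape,bool);w[168:200,262:505]=1;w&=(V>180)&(S<60);Q,u,v=world("wrist",d,w,T);Q=Q[(Q[:,2]>.03)]
print("bar rect",len(Q),np.median(Q,0),cv2.minAreaRect(Q[:,:2].astype(np.float32)))
dv=np.linalg.svd(Q-Q.mean(0))[2][0];print("dir",dv,np.degrees(np.arctan(-dv[0]/dv[1])))
o=(H>5)&(H<18)&(S>180)&(V>120);o[:,:560]=0;o[:220]=0;o[290:]=0;Q,u,v=world("wrist",d,o,T);print("ball",u.mean(),v.mean(),Q.mean(0))
for nm,m,b in(("mark",red,(380,440)),("ptr",(H>22)&(H<33)&(S>150)&(V>120),(400,460))):
    m=m.copy();m[:,:b[0]]=0;m[:,b[1]:]=0;m[:140]=0;m[225:]=0;Q,u,v=world("wrist",d,m,T)
    print(nm,len(u),u.min(),u.max(),v.min(),v.max(),[(i,u[v==i].min(),u[v==i].max()) for i in range(v.min(),v.max()+1)],np.median(Q,0))
E
```

```text
disc normal [-0.5066073   0.05799975  0.86022385] yaw -6.531163444734626 off28 30.65827360830192
ell ((159.92958068847656, 225.4873046875), (125.4898910522461, 146.4001007080078), 118.78053283691406)
hub px 155.10630841121494 239.95794392523365 856 [ 0.57813842 -0.08650551  0.10705311] plane dist 0.003695486729249453
peg 114.2530329289428 289.2512998266898 577 97 133 271 306 [ 0.58003002 -0.10081371  0.14515094] [ 0.46098009 -0.137772    0.11168677] [ 0.63039284 -0.01388274  0.25037517]
bar rect 2875 [0.60100166 0.06270713 0.04281517] ((0.6043903827667236, 0.06903301179409027), (0.1873457431793213, 0.022069189697504044), 82.5703125)
dir [ 0.10393489  0.9945835  -0.00109246] -5.965808153967513
ball 599.90559732665 268.1938178780284 [0.62415739 0.2034869  0.11559757]
mark 480 393 415 156 184 [(156, np.int64(406), np.int64(408)), (157, np.int64(393), np.int64(411)), (158, np.int64(393), np.int64(411)), (159, np.int64(393), np.int64(412)), (160, np.int64(393), np.int64(412)), (161, np.int64(393), np.int64(412)), (162, np.int64(394), np.int64(413)), (163, np.int64(394), np.int64(413)), (1
[... 464 characters left out ...]
p.int64(414)), (177, np.int64(398), np.int64(414)), (178, np.int64(399), np.int64(413)), (179, np.int64(399), np.int64(412)), (180, np.int64(400), np.int64(411)), (181, np.int64(401), np.int64(410)), (182, np.int64(402), np.int64(409)), (183, np.int64(403), np.int64(407)), (184, np.int64(404), np.int64(405))] [0.58440559 0.08344559 0.04133214]
ptr 57 427 437 196 203 [(196, np.int64(432), np.int64(433)), (197, np.int64(431), np.int64(434)), (198, np.int64(430), np.int64(435)), (199, np.int64(429), np.int64(435)), (200, np.int64(428), np.int64(436)), (201, np.int64(427), np.int64(437)), (202, np.int64(428), np.int64(437)), (203, np.int64(429), np.int64(436))] [0.60206145 0.10177046 0.0593461 ]
```

```bash
cat >> h.py <<'E'
YAW=-6.0; O=np.array([.590,-.0877,0]); J=Ro.from_euler('z',YAW,degrees=True).as_matrix()
a_=np.deg2rad(28); E1=J@[np.cos(a_),0,np.sin(a_)]; E2=J@[0,1,0]; N=J@[-np.sin(a_),0,np.cos(a_)]
HUB=O+J@[0,0,.085]+N*.040
def toj(P): return (np.asarray(P)-O)@J
def towh(P): D=np.asarray(P)-HUB; return np.stack([D@E1,D@E2,D@N],-1)
def peg(phi,h): return HUB+.034*(np.cos(phi)*E1+np.sin(phi)*E2)+h*N   # phi from far side towards left
E
python3 - <<'E'
from h import *
f=np.load("pics/w1.npz");p,d=f['p'],f['d'];T=(f['R'],f['t'])
a=toj(atz(432.5,195.7,.056,T));b=toj(atz(404.5,184.7,.046,T));print("ptr",a,"mark",b,"dy",a[1]-b[1])
print("nut",toj(atz(424,240,.044,T)))
def onplane(u,v,h):
    o,dr=ray(u,v,T);return towh(o+dr*((HUB+h*N-o)@N)/(dr@N))
print("hub",onplane(155.1,240,-.015)); print("pegbase",onplane(129,274,-.017))
H,S,V=hsv(p);red=((H<6)|(H>172))&(S>150)&(V>90);red[:,200:]=0;Q,u,v=world("wrist",d,red,T);W=towh(Q);W=W[np.abs(W[:,2])<.03];print("peg w",len(W),np.median(W,0),W.min(0),W.max(0))
for n in("scene","side"):
    f=np.load(f"pics/{n}0.npz");H,S,V=hsv(f['p']);Q,u,v=world(n,f['d'],((H<6)|(H>172))&(S>150)&(V>90),T);W=towh(Q);W=W[np.linalg.norm(W,axis=1)<.07];print(n,len(W),np.median(W,0),W.min(0),W.max(0))
E
```

```text
ptr [-0.00972891  0.19026869  0.056     ] mark [-0.01213692  0.17052653  0.046     ] dy 0.01974216533921383
nut [0.04787028 0.19589275 0.044     ]
hub [-1.36595867e-04 -8.44019759e-05 -1.50000000e-02]
pegbase [ 0.02431893 -0.02060226 -0.017     ]
peg w 547 [ 0.02344867 -0.01705708  0.01240723] [ 0.01799356 -0.02604211 -0.02052936] [ 0.03737612 -0.01365842  0.01859246]
scene 52 [ 0.02376468 -0.01738125  0.00608251] [ 0.0193521  -0.02624566 -0.01492921] [ 0.0300375  -0.01105803  0.02285728]
side 83 [ 0.0283328  -0.02677281  0.00322249] [ 0.02073318 -0.03300364 -0.01531081] [ 0.03479397 -0.01479198  0.01643689]
```

```bash
python3 - <<'E'
from h import *
R=Rtool(YAW);ph=np.deg2rad(-40);s=r.sense();print(towh(s['ee_pos']),peg(ph,.114))
plan([(peg(ph,.114),R,5),(peg(ph,.054),R,3)],dt=0)
E
```

```text
[-0.00783141  0.10729576  0.16183184] [ 0.53868383 -0.10428161  0.23320156]
[[0.0, -0.0, 0.1], [-7.0, -26.0, 9.0]] 
[[0.0, -0.0, 0.1], [-7.0, -26.0, 10.0]] 
[[0.1, -0.0, 0.1], [-6.0, -26.0, 9.0]] 
[[0.0, -0.0, 0.1], [-7.0, -26.0, 10.0]] 
[[0.1, -0.0, 0.0], [-6.0, -25.0, 9.0]] 

[[-0.0, -0.0, 0.0], [-0.0, -0.0, 20.0]] 
[[-0.0, -0.0, 0.0], [-0.0, -0.0, 20.0]] 
[[-0.0, -0.0, 0.0], [-0.0, -0.0, 20.0]]
```

Request:
step_arm --motion '[[[0, 0, 0.1], [-7, -26, 9], 0.45], [[0, 0, 0.1], [-7, -26, 10], 0.45], [[0, 0, 0.1], [-6, -26, 9], 0.45], [[0, 0, 0.1], [-7, -26, 10], 0.45], [[0, 0, 0], [-6, -25, 9], 0.45]]' --grip_force 20

```text
time: 2.65
ee_pos: [0.5383, -0.1062, 0.2339]
tcp_rot: [[-0.877, 0.105, 0.468], [0.094, 0.994, -0.047], [-0.471, 0.003, -0.882]]
wrist_force: [0.5, 0.1, -0.3]
width: 0.685
```

```bash
python3 - <<'E'
from h import *
s=r.sense();p,d=r.snapshot("wrist");cv2.imwrite("pics/w2.png",p[:,:,::-1]);np.savez("pics/w2.npz",p=p,d=d,R=s['tcp_rot'],t=s['ee_pos'])
print(s['width'],towh(s['ee_pos']),s['wrist_force'])
E
```

```text
0.6851441471554228 [ 0.02621274 -0.02382424  0.11464813] [ 0.49220871  0.06968817 -0.29458443]
```

View pics/w2.png

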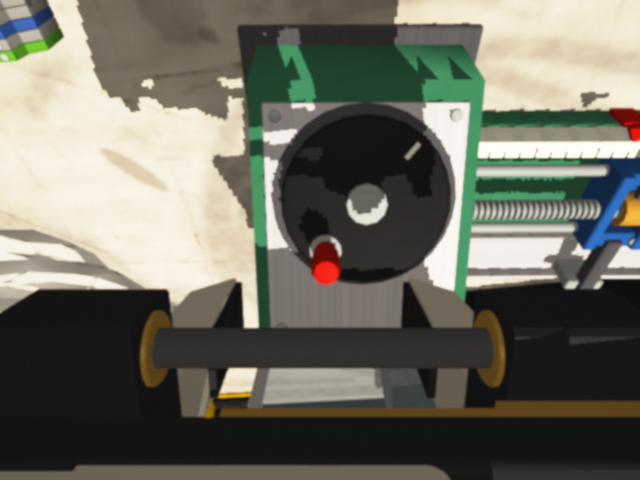

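Peg top is at (326,271), its base at (325,246) and the hub at (367,205), with the fingers straddling the peg. A quick numeric check, then the descent.

```bash
python3 - <<'E'
from h import *
f=np.load("pics/w2.npz");p,d=f['p'],f['d'];T=(f['R'],f['t'])
def onplane(u,v,h):
    o,dr=ray(u,v,T);return towh(o+dr*((HUB+h*N-o)@N)/(dr@N))
H,S,V=hsv(p)
m=np.zeros(d.shape,bool);m[180:230,342:392]=1;m&=(V>85)&(S<60);v,u=np.nonzero(m);print("hub",u.mean(),v.mean(),onplane((u.min()+u.max())/2,(v.min()+v.max())/2,-.015))
print("pegtop",onplane(326,271,.017),"base",onplane(325,247,-.017))
E
```

```text
hub 366.6841317365269 204.92664670658684 [ 2.73067305e-04 -6.47734044e-05 -1.50000000e-02]
pegtop [ 0.02514815 -0.02195089  0.017     ] base [ 0.0239682 -0.022139  -0.017    ]
```

Request:
step_arm --motion '[[[0, 0, 0], [0, 1, 20], 0.45], [[0, 0, 0], [0, 1, 20], 0.45], [[0, 0, 0], [0.5, 0, 20], 0.45], [[0, 0, 0], [0, 0, 0], 0.2], [[0, 0, 0], [0, 0, 0], 0.05]]' --grip_force 20

```text
time: 3.12
ee_pos: [0.5657, -0.1049, 0.1801]
tcp_rot: [[-0.879, 0.104, 0.466], [0.093, 0.995, -0.045], [-0.468, 0.004, -0.884]]
wrist_force: [-0.4, -0.1, 1.3]
width: 0.35
```

Request:
step_arm --motion '[[[0, 0, 0], [0, 0, 0], 0.05], [[0, 0, 0], [0, 0, 0], 0.05], [[0, 0, 0], [0, 0, 0], 0.05]]'

```text
time: 3.37
ee_pos: [0.5669, -0.1053, 0.1825]
tcp_rot: [[-0.876, 0.103, 0.471], [0.091, 0.995, -0.048], [-0.473, 0.001, -0.881]]
wrist_force: [-0.3, -3.3, 0.5]
width: 0.155
```

```bash
python3 - <<'E'
from h import *
s=r.sense();print(s['width'],towh(s['ee_pos']),s['wrist_force'],s['joint_vel'])
# circle rows, 18/turn from phi0
R=Rtool(YAW);w=towh(s['ee_pos']);ph=np.degrees(np.arctan2(w[1],w[0]));print(ph)
ang=np.deg2rad(ph+20*np.arange(19));q=34*np.stack([-np.cos(ang),np.sin(ang)],1);print(np.diff(q,axis=0).round(1).tolist())
E
```

```text
0.15500779574005247 [ 0.02714249 -0.01992519  0.05597699] [-0.34538082 -3.25099716  0.47632839] [-0.05755284  0.14111112 -0.17047047  0.22315885 -0.26315152 -0.14316381]
-36.282231715917725
[[-5.2, 10.6], [-1.3, 11.7], [2.8, 11.5], [6.6, 9.8], [9.5, 7.0], [11.3, 3.3], [11.8, -0.8], [10.8, -4.7], [8.5, -8.2], [5.2, -10.6], [1.3, -11.7], [-2.8, -11.5], [-6.6, -9.8], [-9.5, -7.0], [-11.3, -3.3], [-11.8, 0.8], [-10.8, 4.7], [-8.5, 8.2]]
```

Request:
step_arm --motion '[[[0, 0, 0], [-5.2, 10.6, 0], 0.05], [[0, 0, 0], [-1.3, 11.7, 0], 0.05], [[0, 0, 0], [2.8, 11.5, 0], 0.05], [[0, 0, 0], [6.6, 9.8, 0], 0.05]]'

```text
time: 3.7
ee_pos: [0.5692, -0.0614, 0.1811]
tcp_rot: [[-0.876, 0.103, 0.471], [0.091, 0.995, -0.048], [-0.474, 0.001, -0.881]]
wrist_force: [-1.3, -8.4, -1.7]
width: 0.15
```

```bash
cat > st.py <<'E'
from h import *
s=r.sense();w=towh(s['ee_pos']);f=s['wrist_force']
print(s['time'],s['width'],w.round(4),"rad",np.hypot(w[0],w[1]).round(4),"phi",np.degrees(np.arctan2(w[1],w[0])).round(1),"F e1,e2,n",(f@np.stack([E1,E2,N],1)).round(1), "rot err",Ro.from_matrix(Rtool(YAW).T@s['tcp_rot']).as_rotvec(degrees=True).round(2))
E
python3 st.py
```

```text
3.7 0.14969141583025342 [0.0244 0.024  0.0558] rad 0.0342 phi 44.5 F e1,e2,n [-1.1 -8.4 -1.3] rot err [-0.11 -0.26 -0.05]
```

Request:
step_arm --motion '[[[0, 0, 0], [9.5, 7.0, 0], 0.05], [[0, 0, 0], [11.3, 3.3, 0], 0.05], [[0, 0, 0], [11.8, -0.8, 0], 0.05], [[0, 0, 0], [10.8, -4.7, 0], 0.05], [[0, 0, 0], [8.5, -8.2, 0], 0.05]]'

```text
time: 4.12
ee_pos: [0.5242, -0.0603, 0.1594]
tcp_rot: [[-0.881, 0.1, 0.463], [0.091, 0.995, -0.042], [-0.465, 0.006, -0.885]]
wrist_force: [16.9, 1.5, -25.6]
width: 0.15
```

Request:
step_arm --motion '[[[0, 0, 0], [5.2, -10.6, 0], 0.05], [[0, 0, 0], [1.3, -11.7, 0], 0.05], [[0, 0, 0], [-2.8, -11.5, 0], 0.05], [[0, 0, 0], [-6.6, -9.8, 0], 0.05], [[0, 0, 0], [-9.5, -7.0, 0], 0.05]]'

```text
time: 4.53
ee_pos: [0.5281, -0.1116, 0.1634]
tcp_rot: [[-0.884, 0.1, 0.456], [0.093, 0.995, -0.038], [-0.457, 0.009, -0.889]]
wrist_force: [4.1, 2.7, -16.1]
width: 0.154
```

```bash
python3 st.py; python3 - <<'E'
from h import *
s=r.sense();p,d=r.snapshot("wrist");cv2.imwrite("pics/w3.png",p[:,:,::-1]);np.savez("pics/w3.npz",p=p,d=d,R=s['tcp_rot'],t=s['ee_pos'])
p,d=r.snapshot("scene");np.savez("pics/s3.npz",p=p,d=d);a=np.load("pics/scene0.npz")['p']
c=lambda x:cv2.resize(x[225:325,200:340],None,fx=5,fy=5,interpolation=cv2.INTER_CUBIC)[:,:700]
cv2.imwrite("pics/s3c.png",c(p)[:,:,::-1])
E
```

```text
4.5333 0.1543494660875348 [-0.0153 -0.0302  0.0569] rad 0.0339 phi -116.9 F e1,e2,n [ -4.2   3.1 -16.1] rot err [-0.57  0.79 -0.  ]
```

View pics/w3.png

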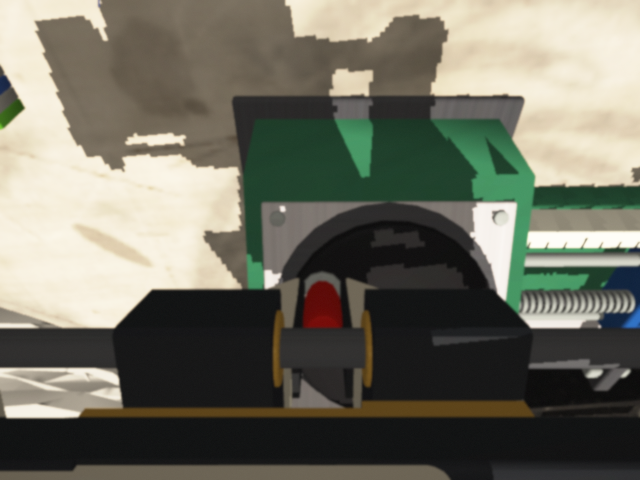

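View pics/s3c.png

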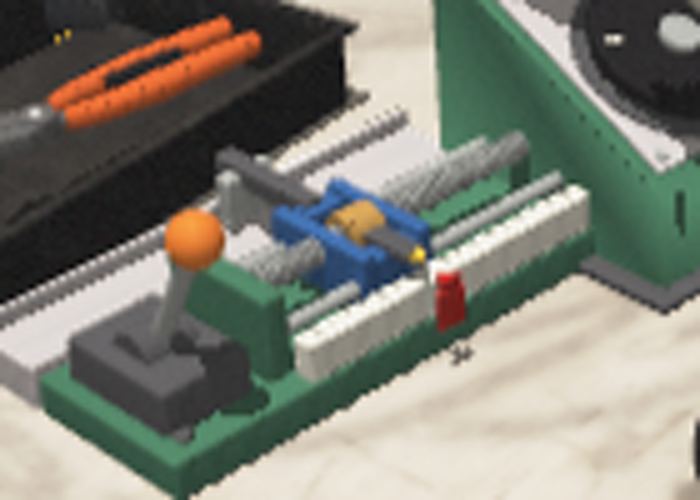

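The scene crop shows the pointer (418,255) close to the marker (450,280) and still left of it, and the grip is secure in the wrist view. Now to measure how far the carriage has moved.

```bash
cat > ptr.py <<'E'
from h import *
def sray(u,v,z,n="scene"):
    c=r.camera_info(n);dr=c['R'].T@np.array([(u-c['cx'])/c['fx'],(v-c['cy'])/c['fy'],1]);o=-c['R'].T@c['t'];return o+dr*(z-o[2])/dr[2]
def scene_ptr(p):
    H,S,V=hsv(p); out=[]
    for m,z in (((H>20)&(H<34)&(S>120)&(V>110),.056),((((H<6)|(H>172))&(S>140)&(V>80)),.046)):
        m=m.copy();m[:265]=0;m[300:]=0;m[:,:265]=0;m[:,310:]=0
        v,u=np.nonzero(m)
        if len(u): out.append((len(u),u.mean().round(1),v.mean().round(1),toj(sray(u.mean(),v.mean(),z)).round(4)))
    return out
def scene_blue(p):
    H,S,V=hsv(p);m=((H>98)&(H<120)&(S>120));m[:245]=0;m[300:]=0;m[:,:245]=0;m[:,:][:,320:]=0;v,u=np.nonzero(m);return len(u),u.mean(),v.mean(),toj(sray(u.mean(),v.mean(),.05))
if __name__=="__main__":
    for f in("scene0","s3"):
        p=np.load(f"pics/{f}.npz")['p'];print(f,scene_ptr(p),scene_blue(p))
E
python3 ptr.py
```

```text
scene0 [(8, np.float64(278.1), np.float64(278.1), array([-0.0046,  0.1882,  0.056 ])), (49, np.float64(289.7), np.float64(284.8), array([-0.033 ,  0.1792,  0.046 ]))] (276, np.float64(264.8731884057971), np.float64(275.04347826086956), array([0.03570902, 0.19371229, 0.05      ]))
s3 [(7, np.float64(283.3), np.float64(275.6), array([-0.0053,  0.1728,  0.056 ])), (50, np.float64(289.8), np.float64(284.8), array([-0.0332,  0.1793,  0.046 ]))] (270, np.float64(269.18518518518516), np.float64(272.86296296296297), array([0.03542749, 0.18053244, 0.05      ]))
```

Request:
step_arm --motion '[[[0, 0, 0], [-11.3, -3.3, 0], 0.05], [[0, 0, 0], [-11.8, 0.8, 0], 0.05], [[0, 0, 0], [-10.8, 4.7, 0], 0.05], [[0, 0, 0], [-8.5, 8.2, 0], 0.05], [[0, 0, 0], [-5.2, 10.6, 0], 0.05]]'

```text
time: 5.05
ee_pos: [0.5731, -0.0958, 0.1861]
tcp_rot: [[-0.884, 0.101, 0.457], [0.093, 0.995, -0.041], [-0.459, 0.006, -0.888]]
wrist_force: [-0.1, -3.5, -15.4]
width: 0.15
```

Request:
step_arm --motion '[[[0, 0, 0], [-1.3, 11.7, 0], 0.05], [[0, 0, 0], [2.8, 11.5, 0], 0.05], [[0, 0, 0], [6.6, 9.8, 0], 0.05], [[0, 0, 0], [9.5, 7.0, 0], 0.05], [[0, 0, 0], [11.3, 3.3, 0], 0.05]]'

```text
time: 5.47
ee_pos: [0.5533, -0.0506, 0.1738]
tcp_rot: [[-0.881, 0.101, 0.462], [0.092, 0.995, -0.043], [-0.464, 0.004, -0.886]]
wrist_force: [13.8, -9.0, -18.7]
width: 0.147
```

Request:
step_arm --motion '[[[0, 0, 0], [11.8, -0.8, 1], 0.05], [[0, 0, 0], [10.8, -4.7, 0], 0.05], [[0, 0, 0], [8.5, -8.2, 0], 0.05], [[0, 0, 0], [0, 0, 0], 0.05]]'

```text
time: 5.8
ee_pos: [0.5235, -0.0611, 0.1583]
tcp_rot: [[-0.882, 0.101, 0.46], [0.092, 0.995, -0.041], [-0.462, 0.006, -0.887]]
wrist_force: [3.0, -1.3, -10.2]
width: 0.145
```

```bash
python3 st.py; python3 - <<'E'
from ptr import *
s=r.sense();p,d=r.snapshot("scene");np.savez("pics/s4.npz",p=p);print(scene_ptr(p),scene_blue(p))
p,d=r.snapshot("wrist");np.savez("pics/w4.npz",p=p,d=d,R=s['tcp_rot'],t=s['ee_pos']);T=(s['tcp_rot'],s['ee_pos'])
cv2.imwrite("pics/w4.png",p[:,:,::-1])
E
```

```text
5.8 0.14479410040640206 [-0.0264  0.0195  0.0571] rad 0.0328 phi 143.6 F e1,e2,n [ -2.   -1.  -10.5] rot err [-0.41  0.5  -0.02]
[(7, np.float64(288.4), np.float64(272.6), array([-0.0046,  0.1558,  0.056 ])), (50, np.float64(289.7), np.float64(284.7), array([-0.0328,  0.1792,  0.046 ]))] (262, np.float64(274.4351145038168), np.float64(269.9618320610687), array([0.03591  , 0.1635047, 0.05     ]))
```

Request:
step_arm --motion '[[[0, 0, 0], [-8.5, 8.2, 0], 0.05], [[0, 0, 0], [-10.8, 4.7, 0], 0.05], [[0, 0, 0], [-11.8, 0.8, 0], 0.05], [[0, 0, 0], [-11.3, -3.3, 0], 0.05], [[0, 0, 0], [-9.5, -7.0, 0], 0.05]]'

```text
time: 6.32
ee_pos: [0.5696, -0.0617, 0.182]
tcp_rot: [[-0.884, 0.099, 0.457], [0.091, 0.995, -0.04], [-0.458, 0.006, -0.889]]
wrist_force: [-5.1, -2.1, -10.5]
width: 0.152
```

Request:
step_arm --motion '[[[0, 0, 0], [-6.6, -9.8, 0], 0.05], [[0, 0, 0], [-2.8, -11.5, 0], 0.05], [[0, 0, 0], [1.3, -11.7, 0], 0.05], [[0, 0, 0], [5.2, -10.6, 0], 0.05], [[0, 0, 0], [8.5, -8.2, 0], 0.05]]'

```text
time: 6.73
ee_pos: [0.5606, -0.1126, 0.1803]
tcp_rot: [[-0.882, 0.099, 0.461], [0.092, 0.995, -0.039], [-0.462, 0.007, -0.887]]
wrist_force: [5.6, 8.5, -8.3]
width: 0.149
```

Request:
step_arm --motion '[[[0, 0, 0], [10.8, -4.7, 0], 0.05], [[0, 0, 0], [11.8, -0.8, 0], 0.05], [[0, 0, 0], [0, 0, 0], 0.05], [[0, 0, 0], [0, 0, 0], 0.05]]'

```text
time: 7.07
ee_pos: [0.5399, -0.1167, 0.1698]
tcp_rot: [[-0.882, 0.101, 0.461], [0.092, 0.995, -0.041], [-0.463, 0.006, -0.887]]
wrist_force: [0.9, -2.0, -9.2]
width: 0.154
```

```bash
python3 st.py; python3 - <<'E'
from ptr import *
p,d=r.snapshot("scene");np.savez("pics/s5.npz",p=p);print(scene_ptr(p),scene_blue(p))
E
```

```text
7.0667 0.15440280823518487 [-0.0015 -0.034   0.0568] rad 0.0341 phi -92.5 F e1,e2,n [-3.4 -1.9 -8.6] rot err [-0.4   0.44 -0.04]
[(6, np.float64(285.3), np.float64(274.3), array([-0.0049,  0.166 ,  0.056 ])), (51, np.float64(289.7), np.float64(284.7), array([-0.0328,  0.1792,  0.046 ]))] (279, np.float64(271.584229390681), np.float64(271.2795698924731), array([0.03651251, 0.17201356, 0.05      ]))
```

Request:
step_arm --motion '[[[0, 0, 0], [0, 0, 0], 0.5], [[0, 0, 0], [0, 0, 0], 0.5], [[0, 0, 0], [0, 0, -24], 0.5], [[0, 0, 0], [0, 0, -24], 0.5], [[0, 0, 0], [0, 0, -24], 0.5]]'

```text
time: 7.53
ee_pos: [0.5074, -0.1139, 0.2354]
tcp_rot: [[-0.881, 0.101, 0.463], [0.091, 0.995, -0.042], [-0.465, 0.005, -0.885]]
wrist_force: [-0.1, -0.1, -0.0]
width: 0.46
```

Request:
step_arm --motion '[[[0, 0, 0], [0, 38, 0], 0.5], [[0, 0, 0], [0, 38, 0], 0.5], [[0, 0, 0], [0, 38, 0], 0.5], [[0, 0, 0], [0, 38, 0], 0.5], [[0, 0, 0], [0, 38, 0], 0.5]]'

```text
time: 7.95
ee_pos: [0.527, 0.077, 0.2367]
tcp_rot: [[-0.879, 0.101, 0.466], [0.092, 0.995, -0.042], [-0.468, 0.006, -0.884]]
wrist_force: [1.4, -0.2, 0.7]
width: 0.502
```

Request:
step_arm --motion '[[[0, 0, 0], [0, 0, 0], 0.5], [[0, 0, 0], [0, 0, 0], 0.5]]'

```text
time: 8.12
ee_pos: [0.5268, 0.0778, 0.2361]
tcp_rot: [[-0.88, 0.096, 0.465], [0.087, 0.995, -0.039], [-0.466, 0.006, -0.885]]
wrist_force: [-0.6, -0.3, -0.3]
width: 0.503
```

```bash
python3 st.py; python3 - <<'E'
from ptr import *
s=r.sense();p,d=r.snapshot("wrist");np.savez("pics/w6.npz",p=p,d=d,R=s['tcp_rot'],t=s['ee_pos']);T=(s['tcp_rot'],s['ee_pos'])
cv2.imwrite("pics/w6.png",p[:,:,::-1])
H,S,V=hsv(p)
for m in((((H<6)|(H>172))&(S>150)&(V>90)),((H>22)&(H<33)&(S>150)&(V>120))):
    l=cv2.connectedComponentsWithStats(m.astype(np.uint8))
    for i in range(1,l[0]):
        if l[2][i,4]>20:
            v,u=np.nonzero(l[1]==i);print(l[2][i],l[3][i],"top",u[v==v.min()].mean(),"bottom",u[v==v.max()].mean())
E
```

```text
8.1167 0.5029491186502464 [0.0002 0.158  0.131 ] rad 0.158 phi 89.9 F e1,e2,n [-0.6 -0.4  0. ] rot err [-0.54  0.21 -0.3 ]
[326 149  24  32 586] [337.69453925 162.9112628 ] top 336.5 bottom 337.5
[330 193  12   8  69] [335.42028986 197.2173913 ] top 335.5 bottom 335.0
```

View pics/w6.png

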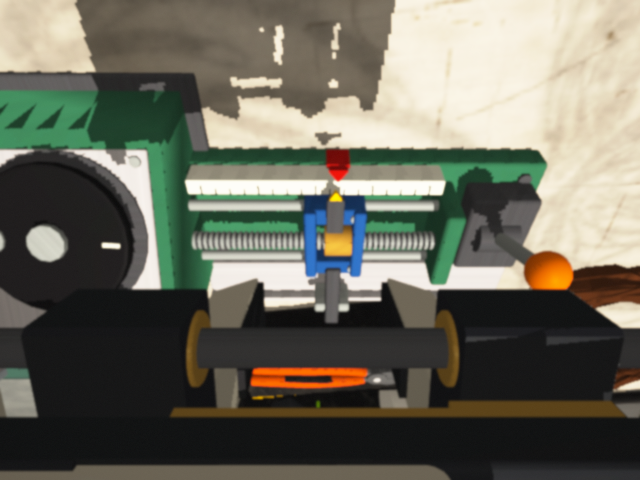

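```bash
cat > gap.py <<'E'
from ptr import *
def gap(f):
    f=np.load(f);p,T=f['p'],(f['R'],f['t']);H,S,V=hsv(p);out=[]
    for k,(m,z) in enumerate((((((H<6)|(H>172))&(S>150)&(V>90)),.046),((H>20)&(H<34)&(S>130)&(V>100),.056))):
        m=m.copy();m[:140]=0;m[225:]=0;l=cv2.connectedComponentsWithStats(m.astype(np.uint8));i=1+np.argmax(l[2][1:,4]);v,u=np.nonzero(l[1]==i)
        rows=np.unique(v);mid=np.array([(u[v==a].min()+u[v==a].max())/2 for a in rows])
        sel=rows>=rows.max()-8 if k==0 else rows<=rows.min()+6
        vt=rows.max()+.5 if k==0 else rows.min()-.5
        c=np.polyfit(rows[sel],mid[sel],1);ut=np.polyval(c,vt);q=toj(atz(ut,vt,z,T));out.append(q);print(ut.round(2),vt,q.round(4))
    print("ptr-mark y mm",1e3*(out[1]-out[0])[1])
    # bar edge slope in the jig frame
    w=(V>180)&(S<60)
import sys
for a in sys.argv[1:]: gap(a)
E
python3 gap.py pics/w1.npz pics/w6.npz
python3 - <<'E'
from h import *
f=np.load("pics/w6.npz");p,T=f['p'],(f['R'],f['t']);H,S,V=hsv(p)
# bar's top edges: near and far rows where white starts, columns left/right of pointer
for c0,c1 in((195,300),(372,438)):
    for c in (c0,c1):
        col=(V[160:205,c]>150)&(S[160:205,c]<70);v=np.nonzero(col)[0]+160;print(c,v.min(),v.max(),toj(atz(c,v.min()-.5,.046,T)).round(4),toj(atz(c,v.max()+.5,.046,T)).round(4))
E
```

```text
404.75 184.5 [-0.0123  0.1707  0.046 ]
431.83 194.5 [-0.0109  0.1896  0.056 ]
ptr-mark y mm 18.876243744206377
337.78 180.5 [-0.0122  0.1702  0.046 ]
335.41 189.5 [-0.0122  0.1683  0.056 ]
ptr-mark y mm -1.888053735739137
195 178 204 [-0.0143  0.0737  0.046 ] [0.0093 0.0691 0.046 ]
300 176 204 [-0.0163  0.1446  0.046 ] [0.009  0.1439 0.046 ]
372 179 204 [-0.014   0.1933  0.046 ] [0.0088 0.1953 0.046 ]
438 176 194 [-0.0167  0.2377  0.046 ] [-0.0005  0.2408  0.046 ]
```

```bash
python3 - <<'E'
from h import *
R=Rtool(YAW);b=HUB-.0015*E1-.034*E2
plan([(b+.128*N,R,5),(b+.0565*N,R,3)],dt=1)
E
```

```text
[[0.1, -0.0, 0.0], [0.4, -38.1, 0.2]] 
[[0.1, -0.1, 0.0], [0.5, -38.1, 0.3]] 
[[0.1, -0.0, 0.1], [0.4, -38.1, 0.4]] 
[[0.1, -0.1, 0.0], [0.4, -38.1, 0.5]] 
[[0.1, -0.0, 0.1], [0.4, -38.1, 0.5]] 

[[-0.0, -0.0, -0.0], [-0.0, 0.0, 23.8]] 
[[-0.0, -0.0, -0.0], [-0.0, 0.0, 23.9]] 
[[-0.0, -0.0, -0.0], [-0.1, 0.1, 23.8]]
```

Request:
step_arm --motion '[[[0.1, 0, 0], [0.4, -38.1, 0.3], 0.5], [[0.1, -0.1, 0], [0.4, -38.1, 0.3], 0.5], [[0.1, 0, 0.1], [0.4, -38.1, 0.4], 0.5], [[0.1, -0.1, 0], [0.4, -38.1, 0.5], 0.5], [[0.1, 0, 0.1], [0.4, -38.1, 0.5], 0.5]]'

```text
time: 8.58
ee_pos: [0.5052, -0.1175, 0.2324]
tcp_rot: [[-0.878, 0.11, 0.466], [0.097, 0.994, -0.053], [-0.469, -0.001, -0.883]]
wrist_force: [0.7, 0.2, 0.5]
width: 0.499
```

Request:
step_arm --motion '[[[0, 0, 0], [0, 0, 0], 0.5], [[0, 0, 0], [0, 0, 0], 0.5]]'

```text
time: 8.75
ee_pos: [0.5053, -0.1181, 0.2321]
tcp_rot: [[-0.878, 0.115, 0.465], [0.101, 0.993, -0.055], [-0.468, -0.001, -0.884]]
wrist_force: [0.5, 0.5, -0.1]
width: 0.502
```

```bash
python3 st.py; python3 - <<'E'
from ptr import *
s=r.sense();p,d=r.snapshot("wrist");np.savez("pics/w7.npz",p=p,d=d,R=s['tcp_rot'],t=s['ee_pos']);T=(s['tcp_rot'],s['ee_pos'])
H,S,V=hsv(p);m=((H<6)|(H>172))&(S>150)&(V>90);m[:,:250]=0;m[:,450:]=0;m[:150]=0;m[330:]=0
Q,u,v=world("wrist",d,m,T);W=towh(Q);print(len(u),u.min(),u.max(),v.min(),v.max(),np.median(W,0),W.min(0),W.max(0))
E
```

```text
8.75 0.5016011470738391 [-0.0025 -0.0391  0.1279] rad 0.0392 phi -93.6 F e1,e2,n [ 0.3  0.6 -0.3] rot err [0.33 0.1  0.53]
863 321 347 237 277 [-0.00546474 -0.03418049  0.0159376 ] [-0.00992152 -0.04094935 -0.02013012] [ 0.01835451 -0.02557581  0.01908044]
```

Request:
step_arm --motion '[[[0, 0, 0], [0, 0, 0], 0.5], [[0, 0, 0], [0, 0, 0], 0.5], [[0, 0, 0], [0, 0, 0], 0.5], [[0, 0, 0], [0, 0, 0], 0.5], [[0, 0, 0], [0, 0, 0], 0.5]]'

```text
time: 9.22
ee_pos: [0.506, -0.1133, 0.2317]
tcp_rot: [[-0.879, 0.106, 0.464], [0.094, 0.994, -0.05], [-0.467, -0.001, -0.884]]
wrist_force: [-0.6, -0.0, 0.3]
width: 0.499
```

```bash
python3 st.py; python3 - <<'E'
from ptr import *
print(r.sense()['qpos'],r.sense()['joint_vel'].round(2))
s=r.sense();p,d=r.snapshot("wrist");np.savez("pics/w7.npz",p=p,d=d,R=s['tcp_rot'],t=s['ee_pos']);T=(s['tcp_rot'],s['ee_pos'])
H,S,V=hsv(p);m=((H<6)|(H>172))&(S>150)&(V>90);m[:,:250]=0;m[:,450:]=0;m[:150]=0;m[330:]=0
v,u=np.nonzero(m);print(u.min(),u.max(),v.min(),v.max())
def onplane(u,v,h):
    o,dr=ray(u,v,T);return towh(o+dr*((HUB+h*N-o)@N)/(dr@N))
h=u[v>v.max()-18];print("top c",onplane((h.min()+h.max())/2,v.max()-(h.max()-h.min())/2,.017))
print(r.sense()['time'])
E
python3 st.py
```

```text
9.2167 0.49900603164035595 [-0.0025 -0.0343  0.1274] rad 0.0343 phi -94.2 F e1,e2,n [-0.4 -0.1  0.5] rot err [0.07 0.16 0.07]
[ -25.48641314   13.09100028  112.94939395   18.73877676   28.76974579
 -123.86628119] [-0.31  0.08  0.02 -0.03  0.04 -0.01]
310 337 238 277
top c [-0.00323748 -0.03388792  0.017     ]
9.2667
9.2667 0.49651201782338045 [-0.0025 -0.0344  0.1274] rad 0.0345 phi -94.2 F e1,e2,n [-0.5  0.6 -0.3] rot err [0.08 0.16 0.08]
```

Request:
step_arm --motion '[[[0, 0, 0], [0, 0, 24], 0.5], [[0, 0, 0], [0, 0, 24], 0.5], [[0, 0, 0], [0, 0, 23], 0.5], [[0, 0, 0], [0, 0, 0], 0.3], [[0, 0, 0], [0, 0, 0], 0.05]]'

```text
time: 9.68
ee_pos: [0.5385, -0.1173, 0.1678]
tcp_rot: [[-0.88, 0.107, 0.462], [0.095, 0.994, -0.049], [-0.465, 0.0, -0.886]]
wrist_force: [-0.3, -0.3, 0.8]
width: 0.401
```

Request:
step_arm --motion '[[[0, 0, 0], [0, 0, 0], 0.05], [[0, 0, 0], [0, 0, 0], 0.05], [[0, 0, 0], [0, 0, 0], 0.05], [[0, 0, 0], [0, 0, 0], 0.05], [[0, 0, 0], [0, 0, 0], 0.05]]'

```text
time: 10.1
ee_pos: [0.5388, -0.1171, 0.1699]
tcp_rot: [[-0.879, 0.107, 0.465], [0.095, 0.994, -0.05], [-0.468, 0.0, -0.884]]
wrist_force: [0.7, 5.2, 1.8]
width: 0.149
```

```bash
python3 st.py
```

```text
10.1 0.14946934139248969 [-0.0024 -0.0346  0.0574] rad 0.0347 phi -93.9 F e1,e2,n [1.  5.2 1.5] rot err [0.06 0.11 0.14]
```

Request:
step_arm --motion '[[[0, 0, 0], [4.1, 0.5, 0], 0.05], [[0, 0, 0], [4.1, 1.1, 0], 0.05], [[0, 0, 0], [4.0, 1.5, 0], 0.05], [[0, 0, 0], [3.7, 2.1, 0], 0.05], [[0, 0, 0], [0, 0, 0], 0.05]]'

```text
time: 10.52
ee_pos: [0.5261, -0.1111, 0.1629]
tcp_rot: [[-0.878, 0.108, 0.467], [0.094, 0.994, -0.052], [-0.47, -0.001, -0.883]]
wrist_force: [4.1, 3.3, 3.1]
width: 0.152
```

Request:
step_arm --motion '[[[0, 0, 0], [0, 0, 0], 0.05], [[0, 0, 0], [0, 0, 0], 0.05], [[0, 0, 0], [0, 0, 0], 0.05], [[0, 0, 0], [0, 0, 0], 0.05]]'

```text
time: 10.85
ee_pos: [0.5261, -0.1113, 0.1626]
tcp_rot: [[-0.878, 0.108, 0.466], [0.095, 0.994, -0.051], [-0.469, -0.001, -0.883]]
wrist_force: [2.3, 3.9, 7.2]
width: 0.146
```

```bash
python3 st.py
```

```text
10.85 0.14642954861739538 [-0.0175 -0.0301  0.0572] rad 0.0348 phi -120.1 F e1,e2,n [5.  4.2 5.4] rot err [0.14 0.02 0.14]
```

Request:
step_arm --motion '[[[0, 0, 0], [1.1, 0.7, 0], 0.05], [[0, 0, 0], [0, 0, 0], 0.05], [[0, 0, 0], [0, 0, 0], 0.05], [[0, 0, 0], [0, 0, 0], 0.05]]'

```text
time: 11.18
ee_pos: [0.5255, -0.1108, 0.1623]
tcp_rot: [[-0.878, 0.108, 0.467], [0.095, 0.994, -0.052], [-0.47, -0.001, -0.883]]
wrist_force: [2.7, 3.3, 6.3]
width: 0.149
```

```bash
python3 st.py
```

```text
11.1833 0.14878501056632287 [-0.0182 -0.0297  0.0572] rad 0.0348 phi -121.5 F e1,e2,n [5.  3.6 4.5] rot err [ 0.17 -0.02  0.14]
```

Request:
step_arm --motion '[[[0, 0, 0], [0, 0, 0], 0.5], [[0, 0, 0], [0, 0, 0], 0.5], [[0, 0, 0], [0, 0, 0], 0.5], [[0, 0, 0], [0, 0, -24], 0.5], [[0, 0, 0], [0, 0, -24], 0.5]]'

```text
time: 11.6
ee_pos: [0.5011, -0.1078, 0.202]
tcp_rot: [[-0.881, 0.108, 0.46], [0.096, 0.994, -0.049], [-0.463, 0.001, -0.887]]
wrist_force: [1.0, 0.2, 0.4]
width: 0.459
```

Request:
step_arm --motion '[[[0, 0, 0], [0, 0, -24], 0.5], [[0, 0, 0], [0, 38, 0], 0.5], [[0, 0, 0], [0, 38, 0], 0.5], [[0, 0, 0], [0, 38, 0], 0.5], [[0, 0, 0], [0, 38, 0], 0.5]]'

```text
time: 12.02
ee_pos: [0.5068, 0.0425, 0.2244]
tcp_rot: [[-0.879, 0.11, 0.464], [0.097, 0.994, -0.052], [-0.467, -0.001, -0.884]]
wrist_force: [0.2, -1.0, 0.3]
width: 0.501
```

Request:
step_arm --motion '[[[0, 0, 0], [-8, 38, 0], 0.5], [[0, 0, 0], [-8, 0, 0], 0.5], [[0, 0, 0], [0, 0, 0], 0.5], [[0, 0, 0], [0, 0, 0], 0.5], [[0, 0, 0], [0, 0, 0], 0.5]]'

```text
time: 12.43
ee_pos: [0.5247, 0.0766, 0.2312]
tcp_rot: [[-0.88, 0.109, 0.462], [0.096, 0.994, -0.052], [-0.465, -0.001, -0.885]]
wrist_force: [0.0, 0.6, 0.2]
width: 0.5
```

Request:
step_arm --motion '[[[0, 0, 0], [0, 0, 0], 0.5], [[0, 0, 0], [0, 0, 0], 0.5], [[0, 0, 0], [0, 0, 0], 0.5]]'

```text
time: 12.68
ee_pos: [0.5252, 0.0768, 0.2318]
tcp_rot: [[-0.879, 0.11, 0.463], [0.097, 0.994, -0.052], [-0.466, -0.001, -0.885]]
wrist_force: [-0.8, -0.4, -1.0]
width: 0.501
```

```bash
python3 st.py; python3 - <<'E'
from ptr import *
s=r.sense();p,d=r.snapshot("wrist");np.savez("pics/w8.npz",p=p,d=d,R=s['tcp_rot'],t=s['ee_pos'])
cv2.imwrite("pics/w8.png",cv2.resize(p[140:290,240:440],None,fx=4,fy=4,interpolation=cv2.INTER_CUBIC)[:,:,::-1])
E
python3 gap.py pics/w8.npz
```

```text
12.6833 0.5009269720773165 [-0.0032  0.1568  0.1279] rad 0.1568 phi 91.2 F e1,e2,n [-1.1 -0.5 -0.6] rot err [0.17 0.21 0.25]
342.74 186.5 [-0.0118  0.17    0.046 ]
343.09 195.5 [-0.012   0.1699  0.056 ]
ptr-mark y mm -0.1098178955932505
```

View pics/w8.png

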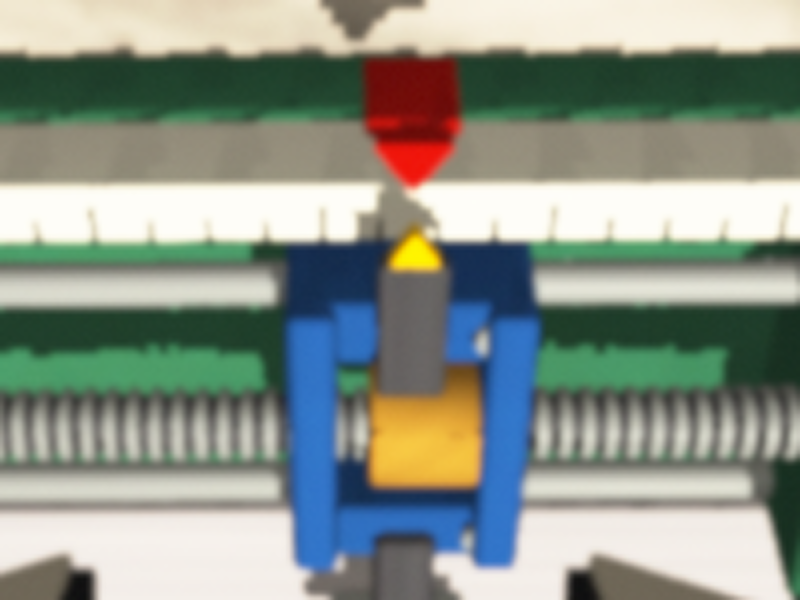

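Pointer and marker line up to about 0.1 mm: marker tip at crop (413,186), pointer tip at (415,230). The nut bears on the left jaw at (480,430), so the play is out on the correct side. Next, the lock lever.

```bash
python3 - <<'E'
from h import *
R=Rtool(YAW);s=r.sense()
f=np.load("pics/w8.npz");p,d=f['p'],f['d'];T=(f['R'],f['t']);H,S,V=hsv(p)
o=(H>5)&(H<18)&(S>180)&(V>120);o[:,:480]=0;o[:200]=0;Q,u,v=world("wrist",d,o,T)
q=toj(np.median(Q,0));cam=toj(ray(320,240,T)[0]);k=cam-q;print("ball surf",len(u),u.min(),u.max(),v.min(),v.max(),q,"centre~",q-k/np.linalg.norm(k)*.011)
w=lambda x,y,z:O+J@np.array([x,y,z])+.066*N
print(toj(s['ee_pos']))
plan([(w(-.050,.292,.098),R,6),(w(.02,.292,.098),R,4),(w(.060,.292,.098),R,5)],dt=0)
E
```

```text
ball surf 1263 533 583 258 295 [-0.00683034  0.2864776   0.1205364 ] centre~ [0.00047241 0.29164192 0.1141333 ]
[-0.08158068  0.15704295  0.23183002]
[[-0.0, -0.0, -0.0], [6.0, 23.0, 11.0]] 
[[-0.0, -0.0, -0.0], [6.0, 22.0, 11.0]] 
[[-0.0, -0.0, -0.1], [6.0, 23.0, 11.0]] 
[[-0.1, -0.1, -0.0], [6.0, 22.0, 11.0]] 
[[-0.0, -0.0, -0.1], [6.0, 22.0, 11.0]] 

[[-0.1, -0.1, -0.0], [5.0, 23.0, 12.0]] 
[[0.0, 0.0, -0.0], [-15.0, 0.0, 8.0]] 
[[0.0, 0.0, -0.0], [-16.0, 0.0, 8.0]] 
[[0.0, 0.0, -0.0], [-15.0, 0.0, 8.0]] 
[[0.0, 0.0, -0.0], [-16.0, 0.0, 9.0]] 

[[0.0, 0.0, -0.0], [-7.0, 0.0, 4.0]] 
[[0.0, 0.0, -0.0], [-7.0, 0.0, 4.0]] 
[[0.0, 0.0, -0.0], [-7.0, 0.0, 3.0]] 
[[0.0, 0.0, -0.0], [-7.0, 0.0, 4.0]] 
[[0.0, 0.0, -0.0], [-7.0, 0.0, 3.0]]
```

Request:
step_arm --motion '[[[0, 0, 0], [6, 23, 11], 0], [[0, 0, 0], [6, 22, 11], 0], [[0, 0, 0], [6, 23, 11], 0], [[0, 0, 0], [6, 22, 11], 0], [[0, 0, 0], [6, 22, 11], 0]]'

```text
time: 13.15
ee_pos: [0.5367, 0.19, 0.1687]
tcp_rot: [[-0.879, 0.108, 0.464], [0.096, 0.994, -0.051], [-0.467, -0.0, -0.884]]
wrist_force: [1.0, 0.3, -0.4]
width: 0.186
```

Request:
step_arm --motion '[[[0, 0, 0], [5, 23, 12], 0], [[0, 0, 0], [0, 0, 0], 0], [[0, 0, 0], [0, 0, 0], 0], [[0, 0, 0], [0, 0, 0], 0], [[0, 0, 0], [0, 0, 0], 0]]'

```text
time: 13.57
ee_pos: [0.5404, 0.2112, 0.1568]
tcp_rot: [[-0.879, 0.109, 0.464], [0.096, 0.994, -0.051], [-0.467, -0.0, -0.884]]
wrist_force: [-0.2, -0.8, 0.8]
width: 0.004
```

```bash
cat > tip.py <<'E'
from h import *
s=r.sense();print(s['time'],s['width'],"tip jig",toj(s['ee_pos']+.066*s['tcp_rot'][:,2]).round(4),"F jig",(s['wrist_force']@J).round(1))
E
python3 tip.py
```

```text
13.5667 0.003585048563304717 tip jig [-0.0497  0.2919  0.0985] F jig [-0.1 -0.8  0.8]
```

Request:
step_arm --motion '[[[0, 0, 0], [-15, 0, 8], 0], [[0, 0, 0], [-16, 0, 8], 0], [[0, 0, 0], [-11, 0, 6], 0], [[0, 0, 0], [-10, 0, 5], 0], [[0, 0, 0], [-10, 0, 5], 0]]'

```text
time: 13.98
ee_pos: [0.6102, 0.2032, 0.1576]
tcp_rot: [[-0.879, 0.109, 0.464], [0.097, 0.994, -0.051], [-0.467, -0.0, -0.884]]
wrist_force: [-1.8, 1.0, 0.6]
width: 0.005
```

Request:
step_arm --motion '[[[0, 0, 0], [-8, 0, 4], 0], [[0, 0, 0], [-8, 0, 4], 0], [[0, 0, 0], [-7, 0, 4], 0], [[0, 0, 0], [0, 0, 0], 0]]'

```text
time: 14.32
ee_pos: [0.6368, 0.2011, 0.1574]
tcp_rot: [[-0.879, 0.109, 0.465], [0.096, 0.994, -0.051], [-0.468, -0.0, -0.884]]
wrist_force: [-0.2, -0.0, 0.0]
width: 0.006
```

```bash
python3 tip.py
```

```text
14.3167 0.006111388668655408 tip jig [0.0472 0.292  0.099 ] F jig [-0.2 -0.1  0. ]
```

Contact force was about 1 to 2 N, as expected. I'll keep pushing gently until the end stop resists.

Request:
step_arm --motion '[[[0, 0, 0], [-4, 0, 2], 0], [[0, 0, 0], [-4, 0, 2], 0], [[0, 0, 0], [-2, 0, 1], 0], [[0, 0, 0], [0, 0, 0], 0]]'

```text
time: 14.65
ee_pos: [0.6469, 0.2006, 0.1573]
tcp_rot: [[-0.879, 0.108, 0.464], [0.095, 0.994, -0.051], [-0.467, -0.0, -0.884]]
wrist_force: [-0.5, -1.0, 0.2]
width: 0.003
```

Request:
step_arm --motion '[[[0, 0, 0], [-2, 0, 1], 0], [[0, 0, 0], [-1, 0, 0.5], 0], [[0, 0, 0], [0, 0, 0], 0]]'

```text
time: 14.9
ee_pos: [0.6489, 0.2003, 0.1568]
tcp_rot: [[-0.88, 0.108, 0.462], [0.095, 0.994, -0.051], [-0.465, -0.001, -0.886]]
wrist_force: [-6.0, 0.3, 2.3]
width: 0.004
```

```bash
python3 tip.py; python3 - <<'E'
from ptr import *
for n in("scene","side"):
    p,d=r.snapshot(n);H,S,V=hsv(p);m=(H>8)&(H<18)&(S>170)&(V>120);Q,u,v=world(n,d,m);q=toj(Q);k=(np.abs(q[:,1]-.292)<.04)&(np.abs(q[:,0]-.04)<.08)&(q[:,2]>.07)
    if k.sum(): print(n,k.sum(),np.median(q[k],0))
E
```

```text
14.9 0.004317243265910476 tip jig [0.0591 0.2924 0.0984] F jig [-5.9 -0.4  2.3]
side 58 [0.07714988 0.28341277 0.11902496]
```

Request:
step_arm --motion '[[[0, 0, 0], [-1, 0, 0.5], 0], [[0, 0, 0], [0, 0, 0], 0], [[0, 0, 0], [0, 0, 0], 0]]'

```text
time: 15.25
ee_pos: [0.6492, 0.2003, 0.1567]
tcp_rot: [[-0.881, 0.108, 0.461], [0.095, 0.994, -0.051], [-0.463, -0.002, -0.886]]
wrist_force: [-9.8, 0.7, 3.4]
width: -0.0
```

Request:
step_arm --motion '[[[0, 0, 0], [10, 0, -5], 0], [[0, 0, 0], [25, 0, -15], 0], [[0, 0, 0], [20, -10, -25], 0], [[0, 0, 0], [10, -30, -30], 0], [[0, 0, 0], [10, -35, -30], 0]]'

```text
time: 15.67
ee_pos: [0.5309, 0.1435, 0.2119]
tcp_rot: [[-0.88, 0.104, 0.464], [0.092, 0.995, -0.049], [-0.466, -0.001, -0.885]]
wrist_force: [0.1, -0.4, 1.1]
width: 0.005
```

Request:
step_arm --motion '[[[0, 0, 0], [0, -30, 0], 0], [[0, 0, 0], [0, -10, 0], 0], [[0, 0, 0], [0, 0, 0], 0], [[0, 0, 0], [0, 0, 0], 0], [[0, 0, 0], [0, 0, 0], 0]]'

```text
time: 16.08
ee_pos: [0.5286, 0.1036, 0.2119]
tcp_rot: [[-0.879, 0.108, 0.464], [0.095, 0.994, -0.051], [-0.467, -0.0, -0.884]]
wrist_force: [-1.1, 0.3, -0.5]
width: 0.005
```

Request:
step_arm --motion '[[[0, 0, 0], [0, 0, 0], 0], [[0, 0, 0], [0, 0, 0], 0], [[0, 0, 0], [0, 0, 0], 0], [[0, 0, 0], [0, 0, 0], 0]]'

```text
time: 16.42
ee_pos: [0.5282, 0.1037, 0.2115]
tcp_rot: [[-0.88, 0.107, 0.464], [0.094, 0.994, -0.05], [-0.466, -0.001, -0.885]]
wrist_force: [0.3, -0.3, -0.1]
width: 0.007
```

```bash
python3 tip.py; python3 - <<'E'
from ptr import *
s=r.sense();p,d=r.snapshot("wrist");np.savez("pics/w9.npz",p=p,d=d,R=s['tcp_rot'],t=s['ee_pos']);cv2.imwrite("pics/w9.png",p[:,:,::-1])
for n in("scene","side"):
    p,d=r.snapshot(n);H,S,V=hsv(p);m=(H>8)&(H<18)&(S>170)&(V>120);Q,u,v=world(n,d,m);q=toj(Q);k=(np.abs(q[:,1]-.292)<.04)&(np.abs(q[:,0]-.04)<.08)&(q[:,2]>.07)
    if k.sum(): print(n,k.sum(),np.median(q[k],0))
E
python3 gap.py pics/w9.npz
```

```text
16.4167 0.0074769335122904235 tip jig [-0.0507  0.1838  0.1531] F jig [ 0.3 -0.2 -0.1]
scene 99 [0.06908681 0.29608619 0.12073682]
side 57 [0.07706947 0.28320542 0.11906228]
300.2 206.5 [-0.011   0.1693  0.046 ]
301.16 215.5 [-0.0121  0.1703  0.056 ]
ptr-mark y mm 1.015795918465734
```

View pics/w9.png

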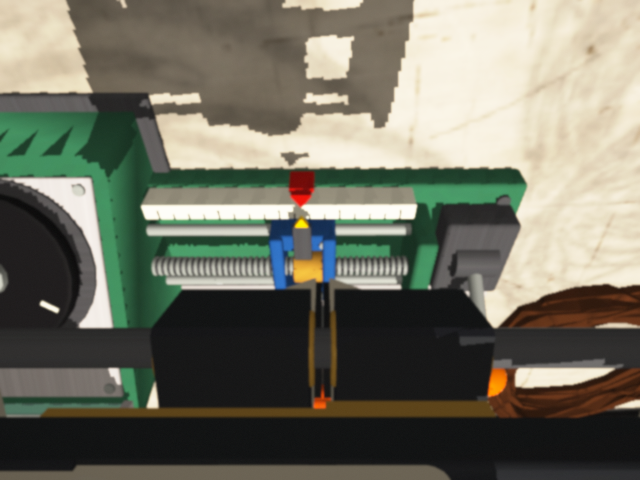

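The lever is over: the ball sits at jig x ≈ 0.077, as it did at the stop. This oblique view gives +1.0 mm for the pointer against −0.1 mm before, so I'll look again squarely, with the marker on the image centre column.

Request:
step_arm --motion '[[[0, 0, 0], [0, -13, -10], 0], [[0, 0, 0], [0, 0, 0], 0], [[0, 0, 0], [0, 0, 0], 0], [[0, 0, 0], [0, 0, 0], 0], [[0, 0, 0], [0, 0, 0], 0]]'

```text
time: 16.98
ee_pos: [0.5222, 0.091, 0.2204]
tcp_rot: [[-0.879, 0.108, 0.464], [0.095, 0.994, -0.051], [-0.467, -0.001, -0.885]]
wrist_force: [0.2, -0.8, 0.1]
width: 0.005
```

Request:
step_arm --motion '[[[0, 0, 0], [0, 0, 0], 0], [[0, 0, 0], [0, 0, 0], 0], [[0, 0, 0], [0, 0, 0], 0], [[0, 0, 0], [0, 0, 0], 0]]'

```text
time: 17.32
ee_pos: [0.5221, 0.0908, 0.2205]
tcp_rot: [[-0.879, 0.108, 0.464], [0.095, 0.994, -0.051], [-0.467, -0.001, -0.885]]
wrist_force: [0.6, 0.0, -0.4]
width: 0.01
```

```bash
python3 - <<'E'
from ptr import *
s=r.sense();p,d=r.snapshot("wrist");np.savez("pics/w10.npz",p=p,d=d,R=s['tcp_rot'],t=s['ee_pos'])
cv2.imwrite("pics/w10.png",cv2.resize(p[165:265,255:385],None,fx=6,fy=6,interpolation=cv2.INTER_CUBIC)[:,:,::-1])
for f in("w6","w8","w9","w10"):
    f=np.load(f"pics/{f}.npz");p,T=f['p'],(f['R'],f['t']);H,S,V=hsv(p)
    for m in(((H<6)|(H>172))&(S>150)&(V>90),(H>20)&(H<34)&(S>130)&(V>100),(H>98)&(H<120)&(S>120)):
        m=m.copy();m[:140]=0;m[285:]=0;m[:,:250]=0;m[:,400:]=0;l=cv2.connectedComponentsWithStats(m.astype(np.uint8));i=1+np.argmax(l[2][1:,4]);v,u=np.nonzero(l[1]==i)
        if l[2][i,4]<1000: print([(int(a),int(u[v==a].min()),int(u[v==a].max())) for a in np.unique(v)][-9:])
        else: print("blue",l[2][i],toj(atz(l[2][i,0]+l[2][i,2]/2,l[2][i,1]+30,.059,T)).round(4))
E
python3 gap.py pics/w10.npz
```

```text
[(172, 329, 347), (173, 330, 346), (174, 331, 345), (175, 331, 344), (176, 332, 344), (177, 333, 343), (178, 334, 342), (179, 336, 340), (180, 337, 338)]
[(245, 326, 349), (246, 326, 350), (247, 326, 350), (248, 326, 349), (249, 326, 349), (250, 326, 349), (251, 326, 349), (252, 327, 349), (253, 337, 344)]
blue [ 303  196   65   80 2827] [0.0178 0.1691 0.059 ]
[(178, 334, 352), (179, 335, 351), (180, 336, 350), (181, 337, 349), (182, 338, 348), (183, 338, 347), (184, 340, 346), (185, 341, 344), (186, 343, 343)]
[(250, 334, 357), (251, 334, 358), (252, 334, 358), (253, 334, 358), (254, 334, 357), (255, 334, 357), (256, 334, 357), (257, 335, 357), (258, 338, 357)]
blue [ 311  201   65   82 2864] [0.0172 0.1709 0.059 ]
[(198, 292, 309), (199, 293, 308), (200, 294, 307), (201, 295, 307), (202, 296, 306), (203, 297, 304), (204, 298, 303), (205, 299, 301), (206, 300, 300)]
[(271, 295, 320), (272, 295, 320), (273, 295, 320), (274, 295, 320), (275, 295, 320), (276, 295, 320), (277, 295, 320), (278, 296, 320), (279, 298, 319)]
blue [ 268  220   27   65 1191] [0.0156 0.1564 0.059 ]
[(194, 313, 331), (195, 314, 330), (196, 315, 329), (197, 316, 328), (198, 316, 328), (199, 317, 327), (200, 319, 325), (201, 320, 323), (202, 321, 322)]
[(266, 315, 339), (267, 315, 339), (268, 315, 339), (269, 315, 339), (270, 315, 339), (271, 315, 339), (272, 315, 338), (273, 315, 338), (274, 325, 338)]
blue [ 290  216   26   68 1169] [0.0162 0.1567 0.059 ]
321.63 202.5 [-0.0117  0.1696  0.046 ]
322.3 212.5 [-0.0115  0.17    0.056 ]
ptr-mark y mm 0.45593768894236497
```

View pics/w10.png

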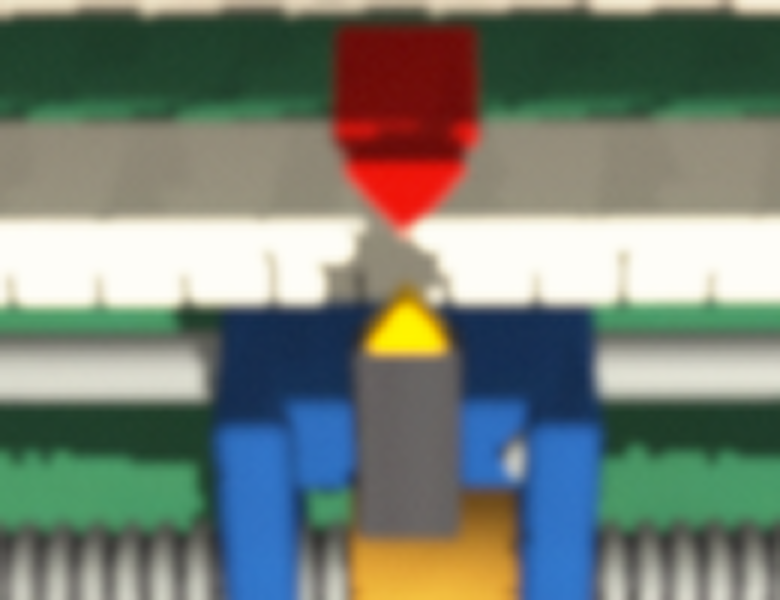

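```bash
python3 -c "
from plant import r
print(r.close_job(), r.sense()['time'])"
```

```text
the job is handed in; nothing more can be done
the job is handed in; nothing more can be done
```

The length stop is set to the red marker, the crank is released, and the lock lever is over at its end stop. I handed the job in at about 17.4 s of the 67 s allowed.

- **Setting:** I cranked counter-clockwise until the pointer was about 12 mm past the marker on the console side, then clockwise back up to it. I stopped about 2 mm short, let go to measure, took hold again for the last 28°, and then let go for good.
- **Lever:** I pushed it over with closed fingers until the stop pushed back with 6 to 10 N. After backing off, the ball showed at the same place as when it was held at the stop.
- **Pointer check:** Three close-up views gave slightly different offsets: −0.1 mm before locking, and +1.0 mm (oblique) and +0.46 mm (square on) after. My estimate is within about 0.5 mm, since the tip fits wander by a fraction of a pixel. I can't rule out that locking shifted the carriage slightly.
- **Play:** The nut bears on the carriage's left jaw, so the play is out in the direction you asked for.
- **Loose parts:** I did not touch any of them, and at hand-in the gripper was well clear of the jig. I did not take a final picture to check each part's position.

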